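# Queue a loaf tin through the lane's swing gate

### The job

Pick up the small lidded loaf tin and stand it lengthwise on the open end of the gated lane, then slide it along the bed through the self-closing swing gate (do not lift it over) until it has firmly pressed in the rubber shoe of the end stop; push gently, without ramming the stop. Leave the tin standing there with the gate fallen shut behind it, and do not disturb the other things on the table.

Things in the scene. Friction and masses are not known exactly. Their poses are not given: they have to be found in the camera images.
- tin_mid (a point): Centre (half-way up) of the loose loaf tin: a closed dark steel box with a bright flat lid, 90 mm long (its x axis), 56 mm wide (its y axis), 50 mm high, 0.25 to 0.5 kg; both ends are alike. It starts standing on the table beside the lane. A grasp across the 56 mm width holds it.
- lane: Fixed lane on the table: a white plastic bed 475 x 110 mm, 12 mm thick, open on top all the way, so closed fingers pointing down can follow the tin through it. Origin: at table height under the gate line, mid-lane; x is the direction of travel, z up. Bed from x = -205 to +270 mm. From 40 mm before the gate on, the tin must not press on the lane or its stop with more than about 25 N.
- load (a point): Middle of the loading end, on the bed's top, 115 mm before the gate (x along the travel). The bed is bare here, with no rails from 205 to 60 mm before the gate: the tin fits with its centre on this point.
- gateway (a point): Middle of the gate line, on the bed's top (x along the travel). A flared mouth narrows from 86 mm to 64 mm over the 60 mm before it; beyond it the rails' inner faces are at y = +32 and -42 mm of the lane. Rails stand 40 mm, gate and posts 62 mm, above the table.
- stop_zone (a point): Point on the bed 184 mm beyond the gate, NOT the stop itself: the end stop, a dark block carrying a black rubber shoe (56 mm wide, 14 to 48 mm above the table), has been set so that the shoe's face is up to 23 mm before or beyond this point along x. Where exactly is not measured and must be felt or seen. In every setting the gate has room to shut behind a tin standing against the shoe.
- gate (a joint): Angle of the swing gate, rad: a single upright aluminium leaf 70 mm long and 36 mm high hinged on a vertical pin at x = 0, y = -40 mm of the lane. 0 is shut across the lane; it swings only in the direction of travel, up to 1.62. A light spring shuts it (under 3 N at the leaf's tip), so the pushed tin opens it; it rests on whatever stands in its way and falls shut within a second or so when the way is clear.
- shoe (a joint): How far the end stop's rubber shoe has been pressed in, m: 0 to 0.006 (hard end), starts at 0. It gives way slowly under about 7 N, has no spring and stays where it was pushed; it is firmly pressed in from 3 mm on. Driving on against the hard end is ramming.
- shaker_mid (a point): Bystander: centre of an aluminium flour shaker 62 mm across, 95 mm high.
- cutter_mid (a point): Bystander: centre of a steel ring cutter 76 mm across, 40 mm high.
- timer_mid (a point): Bystander: centre of a white kitchen timer 50 x 70 x 30 mm lying flat.
Not all that is in view belongs to the job. Leave any blue, brown or green look-alike of the part that bears tin_mid alone.

How it is judged:
By the outcome, as a careful person would: the job done as asked, in the order asked, and still so for the second after the job is handed in, with the robot touching nothing.
It also fails if it takes over 66 s, if anything falls off the work surface, if the arm or the gripper's body presses on something with over 40 N, if the wrist force passes 120 N, or if a joint passes its speed limit or range.

### The arm

A 6-joint arm with a two-finger parallel gripper is mounted at the origin on the work surface. World frame = base frame: x ahead of the robot, y to its left, z up, the work surface at z = 0. Lengths are in mm, angles in rad, forces in N, time in s.
With the tool pointing down it reaches from about 350 to 975 mm from the base axis. Payload 7.1 kg.
Tool frame: the origin (TCP) lies between the finger pads; the fingertips stand 8 mm ahead of it and the grasp point (between the pads) lies 11 mm behind it; x points along the fingers, y is the direction in which the jaws open and shut, and the axes are right-handed (so a half turn about x gives the same grasp; the last joint's range is limited). The gripper opens to 88 mm and grips with 3 to 60 N. Pads are 20 mm wide; open, the fingers measure 115 mm over their backs; the gripper's body (75 mm by 178 mm) begins 61 mm behind the grasp point.
Start: joints at [-1.259, 0.423, 1.63, -0, 1.089, -0.019], TCP at [203.017, -591.091, 230.675] pointing down, gripper open.
Joint ranges: [-3, 3], [-0.9, 2.11], [0.09, 2.58], [-1.31, 4.45], [0.11, 2.69], [-2.54, 2.54]. Speed limits (rad/s): [2.39, 2.39, 3.01, 3.14, 3.14, 3.14].

### API

Orientations are given as a rotation vector (axis times angle).
In Python, from workcell import ctrl gives the robot as it stands.
- The arm moves only by the tool apply_moves, never from a script. Its argument "increments" is a list of rows, each an object with "gripper": the opening in per cent of the stroke, from 0 (shut) to 100 (fully open); "delta_pos": the shift along the tool's x, y, z in cm, a list of three; "dr": the turn, a rotation vector about the tool's x, y, z in rad, a list of three. In form: [{"gripper": gripper, "delta_pos": [dx, dy, dz], "dr": [ax, ay, az]}, ...]. A call has exactly 5 rows; each row shifts and turns the commanded pose from where the row before left it, along the tool's axes as they then stand; what a row does not reach is not made up. A row lasts 1/12 s, in which the tool goes at most 41.7 mm and 7.16 degrees, less where a joint would pass 70% of its speed; a pose out of reach is approached as far as the arm can. A call with a gripper value outside its range is refused whole. The fingers move at their own pace and stop on an object; the grip force is fixed at half the most. Time passes only in rows, so rows that do not move let the fingers close, or fill a call up. It gives the time, the measured TCP pose, the force and the opening at its end, in the units of the state.
- ctrl.get_obs(): the state, without advancing time (a new reading comes with each control period).
- ctrl.get_image(name): name is "scene" or "top" or "wrist"; returns a dict with "img" (384x512x3 uint8, red, green, blue), "range_z" (384x512 float32, mm along the optical axis (not along the pixel's ray), 0 where there is no reading), "mtx" (3x3 intrinsics, pixels), "rvec" (rotation vector, rad) and "tvec" (3), from world to camera coordinates, as OpenCV has them. Camera axes: x right, y down, z forward; pixel columns grow to the right and rows downward; lengths in mm; the calibration is good to about 2 mm. A picture is of the moment at which its call begins.
- ctrl.close_job(): hands the job in, once; it reports no verdict.
The state is a dict: "t": time; "qpos": joint angles; "qvel": joint speeds; "joint_torque": joint torques, N m; "ee_pos": TCP position; "orientation": TCP orientation; "ft_force": force on the tool from outside, world axes, zero at the start; "moment": the same for the moment, N m; "width": finger opening in mm.
Only numpy, scipy, OpenCV 4.12 (cv2) and the standard library are available. Lean on these libraries where they do the work, as an engineer would, in place of code of your own. Each camera call takes 0.05 s, during which the arm holds its last target. There are 200 camera calls.

## Working session

There is one attempt and no reset: what is moved stays moved. The work goes in short steps, Python scripts to look and compute and a tool call to move; the robot and the scene stay as the last step left them, time stands still between calls to the robot, and variables do not carry over. Pictures are saved under pics/ and viewed, about 8 in all and at most 12, crops included, and the job is handed in when it is done.

Besides the shell and the picture viewer there is one more tool, called after "Call:" as name(argument=value, ...) on one line, values as JSON. apply_moves: Moves the arm, as the interface text tells. Its arguments: {"type":"object","properties":{"increments":{"type":"array","items":{"type":"object","properties":{"gripper":{"type":"number"},"delta_pos":{"type":"array","items":{"type":"number"}},"dr":{"type":"array","items":{"type":"number"}}}}}},"required":["increments"]}

```bash
mkdir -p pics
cat > h.py <<'E'
import numpy as np, cv2
from workcell import ctrl
def grab(n,save):
    d=ctrl.get_image(n); np.savez('pics/'+save+'.npz',**d); cv2.imwrite('pics/'+save+'.png',d['img'][:,:,::-1]); return d
def load(s): return dict(np.load('pics/'+s+'.npz'))
def pt(d,u,v,z=None):
    R=cv2.Rodrigues(np.array(d['rvec'],float))[0];t=np.array(d['tvec'],float).ravel()
    r=np.linalg.inv(d['mtx'])@[u,v,1.]
    if z is None: return R.T@(r*d['range_z'][int(v),int(u)]-t)
    c=-R.T@t; w=R.T@r; return c+w*(z-c[2])/w[2]
def crop(s,u0,v0,u1,v1,k,out):
    im=cv2.imread('pics/'+s+'.png')[v0:v1,u0:u1]; cv2.imwrite('pics/'+out+'.png',cv2.resize(im,None,fx=k,fy=k,interpolation=cv2.INTER_CUBIC))
E
python3 - <<'E'
from h import *
for n in('top','scene'):
    d=grab(n,n+'0'); R=cv2.Rodrigues(d['rvec'])[0]; print(n,(-R.T@d['tvec'].ravel()).round(),d['mtx'][0,0])
a=cv2.imread('pics/top0.png');cv2.imwrite('pics/top0x.png',cv2.resize(a,(800,600)))
print(ctrl.get_obs())
E
```

```text
top [ 431.    6. 1222.] 381.1511790331434
scene [1490.  183.  915.] 480.24393159023475
{'t': 0.1, 'qpos': array([-1.25902833e+00,  4.23797781e-01,  1.63062563e+00,  2.82422865e-05,
        1.08862009e+00, -1.90428554e-02]), 'qvel': array([-2.86761619e-05, -6.42420468e-04, -1.32217200e-03, -3.99590196e-04,
        4.26927857e-04, -1.44833085e-03]), 'joint_torque': array([-1.31409077e-03, -5.45616603e+01, -2.74325985e+01,  6.44627027e-02,
        1.88908051e-02, -4.70894884e-05]), 'ee_pos': array([ 202.85552212, -590.62318613,  229.95386901]), 'orientation': array([ 2.04264765,  0.34248898, -2.04303463]), 'ft_force': array([-0.28392552,  0.42890321,  0.28336853]), 'moment': array([-0.03190804,  0.0374295 ,  0.01323675]), 'width': 88.25547016513825}
```

View pics/top0x.png

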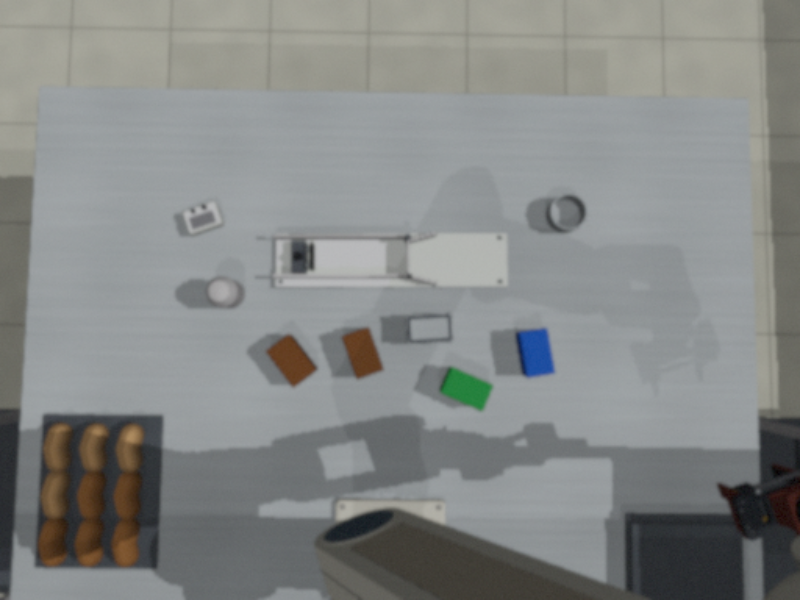

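View pics/scene0.png

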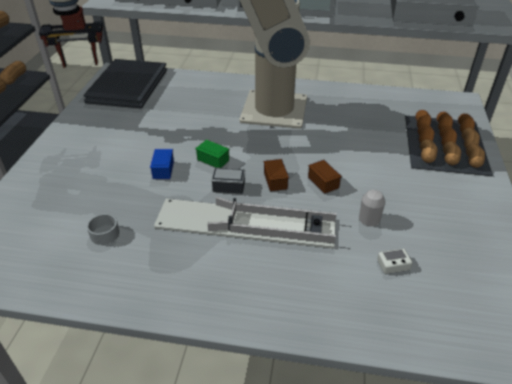

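The top view shows the tin (dark, bright lid) at about (430,328). The lane runs from (508,260), its open end, to the stop at about (305,256), so travel is to the left, world +y. The brown, green and blue boxes are look-alikes. Next I'll crop in closer.

Run:
```python
from h import *
crop('top0',165,140,335,225,4.7,'c1')
```

```text
(no output)
```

View pics/c1.png

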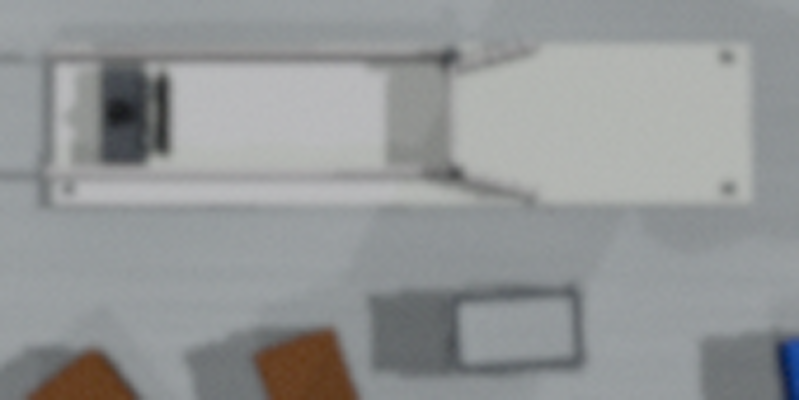

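Run:
```python
from h import *
d=load('top0')
def P(u,v,z): return pt(d,165+u/4.7-.4,140+v/4.7-.4,z).round(1)
for n,u,v,z in [('bedRfar',752,43,12),('bedRnear',752,203,12),('bedLnear',45,206,12),('bedLfar',45,50,12),('gate far post',448,57,62),('gate near post',455,173,62),('shoe face far',169,72,48),('shoe face near',167,155,48),
 ('tin1',455,296,50),('tin2',577,288,50),('tin3',582,364,50),('tin4',460,370,50)]: print(n,P(u,v,z))
print('depth tin',pt(d,165+518/4.7,140+330/4.7),'bed',pt(d,165+650/4.7,140+123/4.7))
# top camera: bed edges by range
```

```text
bedRfar [ 648.6 -234.9   12. ]
bedRnear [ 538.8 -234.9   12. ]
bedLnear [529.9 244.3  12. ]
bedLfar [636.4 247.2  12. ]
gate far post [627.3 -25.7  62. ]
gate near post [551.2 -31.2  62. ]
shoe face far [616.9 158.   48. ]
shoe face near [561.8 158.1  48. ]
tin1 [471.5 -32.5  50. ]
tin2 [ 477.9 -112.4   50. ]
tin3 [ 428.2 -116.    50. ]
tin4 [423.3 -36.3  50. ]
depth tin [448.66653989 -75.29143971  48.79913848] bed [ 591.26365244 -166.59462073   11.55328532]
```

```bash
cat >> h.py <<'E'
def plan(xyz,yaw):
    """tool x down, tool y along world (cos yaw, sin yaw) (mod pi). prints turn then shift in new axes (cm)"""
    o=ctrl.get_obs(); R=cv2.Rodrigues(np.array(o['orientation']))[0]
    best=None
    for k in(0,np.pi):
        y=np.array([np.cos(yaw+k),np.sin(yaw+k),0]); x=np.array([0,0,-1.]); T=np.c_[x,y,np.cross(x,y)]
        r=cv2.Rodrigues(R.T@T)[0].ravel()
        if best is None or np.linalg.norm(r)<np.linalg.norm(best[0]): best=(r,T)
    r,T=best
    print('ee',o['ee_pos'].round(1),'F',o['ft_force'].round(1),'w',round(o['width'],1),'t',round(o['t'],2),'q6',o['qpos'][5].round(2)); print('toolY',R[:,1].round(3),'dr',r.round(4),'shift cm',(T.T@(np.array(xyz)-o['ee_pos'])/10).round(2),'axes y',T[:,1].round(3),'z',T[:,2].round(3))
E
python3 - <<'E'
from h import *
plan([450,-74,200],0.071)
E
```

```text
ee [ 202.9 -590.6  230. ] F [-0.3  0.4  0.3] w 88.3 t 0.1 q6 -0.02
toolY [ 0.325 -0.946 -0.001] dr [-1.311e+00 -1.000e-03  1.200e-03] shift cm [  3.    28.32 -49.78] axes y [0.997 0.071 0.   ] z [ 0.071 -0.997  0.   ]
```

Call:
apply_moves(increments=[{"gripper":100,"delta_pos":[0,0,0],"dr":[-0.119,0,0]},{"gripper":100,"delta_pos":[0,0,0],"dr":[-0.119,0,0]},{"gripper":100,"delta_pos":[0,0,0],"dr":[-0.119,0,0]},{"gripper":100,"delta_pos":[0,0,0],"dr":[-0.119,0,0]},{"gripper":100,"delta_pos":[0,0,0],"dr":[-0.119,0,0]}])

```text
t: 0.52
ee_pos: [202.9, -590.8, 230.2]
orientation: [1.663, 0.837, -1.663]
ft_force: [-0.5, -0.2, -0.2]
width: 88.1
```

Call:
apply_moves(increments=[{"gripper":100,"delta_pos":[0,0,0],"dr":[-0.119,0,0]},{"gripper":100,"delta_pos":[0,0,0],"dr":[-0.119,0,0]},{"gripper":100,"delta_pos":[0,0,0],"dr":[-0.119,0,0]},{"gripper":100,"delta_pos":[0,0,0],"dr":[-0.119,0,0]},{"gripper":100,"delta_pos":[0,0,0],"dr":[-0.119,0,0]}])

```text
t: 0.93
ee_pos: [202.9, -590.8, 230.2]
orientation: [1.242, 1.189, -1.241]
ft_force: [0.7, 0.2, -0.4]
width: 87.8
```

Call:
apply_moves(increments=[{"gripper":100,"delta_pos":[0,0,0],"dr":[-0.121,0,0]},{"gripper":100,"delta_pos":[0,1.8,-3.2],"dr":[0,0,0]},{"gripper":100,"delta_pos":[0,1.8,-3.2],"dr":[0,0,0]},{"gripper":100,"delta_pos":[0,1.8,-3.2],"dr":[0,0,0]},{"gripper":100,"delta_pos":[0,1.8,-3.2],"dr":[0,0,0]}])

```text
t: 1.35
ee_pos: [265.8, -456.6, 230.1]
orientation: [1.158, 1.243, -1.157]
ft_force: [0.6, 0.5, -0.4]
width: 87.7
```

Call:
apply_moves(increments=[{"gripper":100,"delta_pos":[0,1.8,-3.2],"dr":[0,0,0]},{"gripper":100,"delta_pos":[0,1.8,-3.2],"dr":[0,0,0]},{"gripper":100,"delta_pos":[0,1.8,-3.2],"dr":[0,0,0]},{"gripper":100,"delta_pos":[0,1.8,-3.2],"dr":[0,0,0]},{"gripper":100,"delta_pos":[0,1.8,-3.2],"dr":[0,0,0]}])

```text
t: 1.77
ee_pos: [344.4, -290.6, 230.5]
orientation: [1.157, 1.242, -1.157]
ft_force: [1.3, 0.5, -0.1]
width: 87.8
```

Call:
apply_moves(increments=[{"gripper":100,"delta_pos":[0,1.8,-3.2],"dr":[0,0,0]},{"gripper":100,"delta_pos":[0,1.8,-3.2],"dr":[0,0,0]},{"gripper":100,"delta_pos":[0,1.8,-3.2],"dr":[0,0,0]},{"gripper":100,"delta_pos":[0,1.8,-3.2],"dr":[0,0,0]},{"gripper":100,"delta_pos":[0,1.8,-3.2],"dr":[0,0,0]}])

```text
t: 2.18
ee_pos: [422.8, -124.5, 230.6]
orientation: [1.157, 1.242, -1.157]
ft_force: [1.2, 0.1, -0.7]
width: 88.0
```

Run:
```python
from h import *
plan([450,-74,200],0.071)
grab('wrist','w1')
a=cv2.imread('pics/w1.png');cv2.imwrite('pics/w1x.png',cv2.resize(a,(800,600)))
```

```text
ee [ 422.8 -124.5  230.6] F [ 1.2  0.1 -0.7] w 88.0 t 2.18 q6 -0.38
toolY [ 0.997  0.071 -0.   ] dr [-0.0001 -0.      0.0001] shift cm [ 3.06  3.07 -4.85] axes y [0.997 0.071 0.   ] z [ 0.071 -0.997  0.   ]
```

View pics/w1x.png

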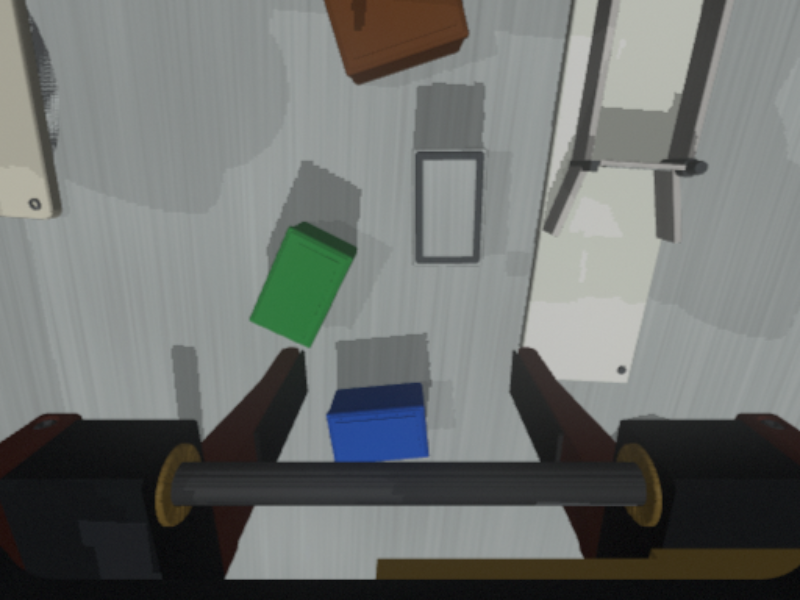

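The wrist view shows the tin lid with corners (415,151), (483,151), (481,264) and (413,264). The gate posts are at (588,165) and (697,167), and the bed's far end corner is at (628,382).

Run:
```python
from h import *
d=load('w1')
def P(u,v,z): return pt(d,u*.64,v*.64,z).round(1)
for n,u,v,z in [('t',415,150,50),('t',484,151,50),('t',481,265,50),('t',413,264,50),('post n',588,165,62),('post f',697,167,62),('rail tip n',549,233,40),('rail tip f',666,240,40),('bed far end',628,382,12),('bed near edge',523,345,12),('bed near edge',572,20,12),('bed farR',660,242,12),
('rail n inner far',614,5,40),('rail n inner gate',597,150,40),('rail f inner',708,5,40),('rail f inner g',676,150,40)]: print(n,P(u,v,z))
for u,v in [(448,200),(588,350),(640,135),(588,165),(697,167)]: print(pt(d,u*.64,v*.64).round(1))
```

```text
t [422.3 -29.8  50. ]
t [474.2 -26.8  50. ]
t [ 482.8 -114.2   50. ]
t [ 427.4 -117.3   50. ]
post n [549.4 -31.5  62. ]
post f [629.4 -27.1  62. ]
rail tip n [537.1 -85.7  40. ]
rail tip f [634.4 -84.6  40. ]
bed far end [ 651.  -230.7   12. ]
bed near edge [ 540.5 -198.4   12. ]
bed near edge [536.  74.  12.]
bed farR [647.1 -90.3  12. ]
rail n inner far [554.9  76.6  40. ]
rail n inner gate [563.  -19.4  40. ]
rail f inner [621.   81.3  40. ]
rail f inner g [624.1 -15.1  40. ]
[450.6 -64.4  51.7]
[ 603.5 -198.4   13.6]
[607.4  -3.7  13.1]
[553.9 -31.2  50.9]
[629.2 -27.2  62.4]
```

Call:
apply_moves(increments=[{"gripper":100,"delta_pos":[0,1.63,-2.52],"dr":[0,0,0]},{"gripper":100,"delta_pos":[0,1.63,-2.52],"dr":[-0.003,0,0]},{"gripper":100,"delta_pos":[3.5,0,0],"dr":[0,0,0]},{"gripper":100,"delta_pos":[3.5,0,0],"dr":[0,0,0]},{"gripper":100,"delta_pos":[3.5,0,0],"dr":[0,0,0]}])

```text
t: 2.65
ee_pos: [452.2, -73.1, 124.9]
orientation: [1.154, 1.242, -1.152]
ft_force: [0.1, 0.2, -0.5]
width: 88.3
```

Call:
apply_moves(increments=[{"gripper":100,"delta_pos":[3.0,0,0],"dr":[0,0,0]},{"gripper":100,"delta_pos":[2.5,0,0],"dr":[0,0,0]},{"gripper":100,"delta_pos":[2.0,0,0],"dr":[0,0,0]},{"gripper":100,"delta_pos":[1.5,0,0],"dr":[0,0,0]},{"gripper":100,"delta_pos":[1.5,0,0],"dr":[0,0,0]}])

```text
t: 3.07
ee_pos: [451.0, -73.7, 19.3]
orientation: [1.154, 1.245, -1.155]
ft_force: [0.2, 0.3, 0.9]
width: 87.9
```

Run:
```python
from h import *
plan([451.7,-72,20],0.074)
```

```text
ee [451.  -73.7  19.3] F [0.2 0.3 0.9] w 87.9 t 3.07 q6 -0.26
toolY [ 0.997  0.074 -0.001] dr [ 0.     -0.0004  0.0015] shift cm [-0.07  0.09 -0.16] axes y [0.997 0.074 0.   ] z [ 0.074 -0.997  0.   ]
```

Everything lines up, so I'll close the fingers.

Call:
apply_moves(increments=[{"gripper":40,"delta_pos":[0,0,0],"dr":[0,0,0]},{"gripper":40,"delta_pos":[0,0,0],"dr":[0,0,0]},{"gripper":40,"delta_pos":[0,0,0],"dr":[0,0,0]},{"gripper":40,"delta_pos":[0,0,0],"dr":[0,0,0]},{"gripper":40,"delta_pos":[0,0,0],"dr":[0,0,0]}])

```text
t: 3.48
ee_pos: [452.1, -73.9, 21.6]
orientation: [1.155, 1.242, -1.154]
ft_force: [-3.1, 0.0, 1.9]
width: 57.6
```

Call:
apply_moves(increments=[{"gripper":40,"delta_pos":[0,0,0],"dr":[0,0,0]},{"gripper":40,"delta_pos":[0,0,0],"dr":[0,0,0]},{"gripper":40,"delta_pos":[0,0,0],"dr":[0,0,0]},{"gripper":40,"delta_pos":[-0.5,0,0],"dr":[0,0,0]},{"gripper":40,"delta_pos":[-1,0,0],"dr":[0,0,0]}])

```text
t: 3.9
ee_pos: [450.8, -73.6, 35.6]
orientation: [1.154, 1.245, -1.156]
ft_force: [-0.6, 0.3, -4.3]
width: 56.0
```

Run:
```python
from h import *
plan([592.5,-143,90],0.02)
```

```text
ee [450.8 -73.6  35.6] F [-0.6  0.3 -4.3] w 56.0 t 3.9 q6 -0.26
toolY [ 0.997  0.074 -0.002] dr [ 0.0539 -0.0004  0.0016] shift cm [-5.44 14.03  7.22] axes y [1.   0.02 0.  ] z [ 0.02 -1.    0.  ]
```

Call:
apply_moves(increments=[{"gripper":40,"delta_pos":[-2,0,0],"dr":[0.027,0,0]},{"gripper":40,"delta_pos":[-3,0,0],"dr":[0.027,0,0]},{"gripper":40,"delta_pos":[-1.5,1,0.6],"dr":[0,0,0]},{"gripper":40,"delta_pos":[0,2,1],"dr":[0,0,0]},{"gripper":40,"delta_pos":[0,2.5,1.3],"dr":[0,0,0]}])

```text
t: 4.32
ee_pos: [507.0, -101.5, 102.8]
orientation: [1.194, 1.218, -1.193]
ft_force: [0.1, -0.1, -5.0]
width: 56.0
```

Call:
apply_moves(increments=[{"gripper":40,"delta_pos":[0,3,1.5],"dr":[0,0,0]},{"gripper":40,"delta_pos":[0,3,1.5],"dr":[0,0,0]},{"gripper":40,"delta_pos":[0,1.8,1],"dr":[0,0,0]},{"gripper":40,"delta_pos":[0,0.7,0.4],"dr":[0,0,0]},{"gripper":40,"delta_pos":[0,0,0],"dr":[0,0,0]}])

```text
t: 4.73
ee_pos: [594.2, -144.7, 101.2]
orientation: [1.195, 1.217, -1.194]
ft_force: [0.2, 0.5, -4.6]
width: 55.7
```

Run:
```python
from h import *
plan([592.5,-144,33],0.02)
grab('wrist','w2')
a=cv2.imread('pics/w2.png');cv2.imwrite('pics/w2x.png',cv2.resize(a,(800,600)))
```

```text
ee [ 594.2 -144.7  101.2] F [ 0.2  0.5 -4.6] w 55.7 t 4.73 q6 -0.28
toolY [1.    0.019 0.001] dr [-0.0007  0.0004 -0.0013] shift cm [ 6.82 -0.17 -0.07] axes y [1.   0.02 0.  ] z [ 0.02 -1.    0.  ]
```

View pics/w2x.png

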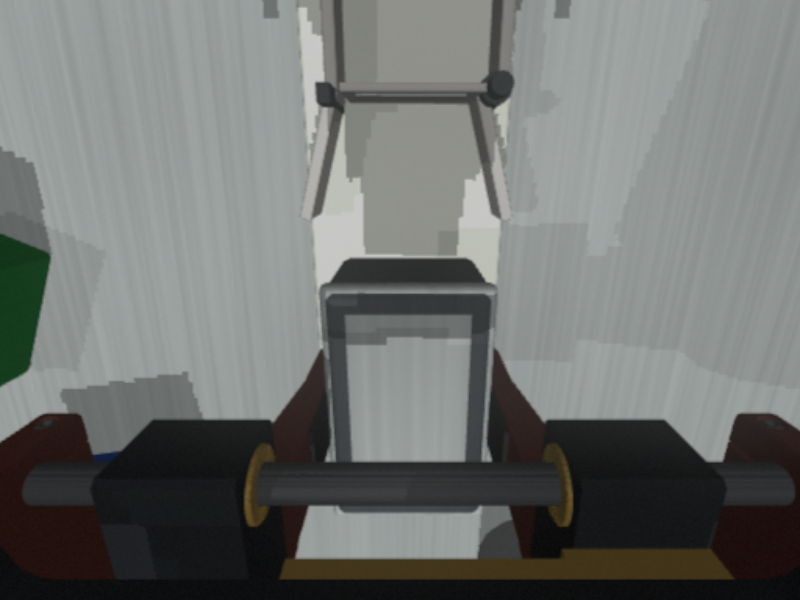

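Run:
```python
from h import *
d=load('w2')
def P(u,v,z): return pt(d,u*.64,v*.64,z).round(1)
for n,u,v,z in [('tip n',306,216,40),('tip f',508,216,40),('tin n',321,290,131),('tin f',496,290,131),('tin back n',336,511,131),('tin back f',480,511,131),('post n',326,92,62),('post f',500,86,62),('bed edge n',301,10,12),('bed edge n',312,250,12),('bed f',499,250,12),('inner n at gate',343,112,40),('inner f at gate',472,104,40)]: print(n,P(u,v,z))
print(pt(d,410*.64,400*.64))
```

```text
tip n [542.5 -86.3  40. ]
tip f [644.8 -84.2  40. ]
tin n [567.3 -97.7 131. ]
tin f [621.4 -96.7 131. ]
tin back n [ 569.2 -183.3  131. ]
tin back f [ 622.7 -182.4  131. ]
post n [558.8 -32.2  62. ]
post f [631.2 -28.5  62. ]
bed edge n [538.9  11.8  12. ]
bed edge n [ 538.3 -109.3   12. ]
bed f [ 648.  -107.2   12. ]
inner n at gate [562.5 -37.4  40. ]
inner f at gate [623.1 -32.8  40. ]
[ 595.63956344 -135.77601339  131.23015079]
```

Call:
apply_moves(increments=[{"gripper":40,"delta_pos":[1.5,-0.1,0.3],"dr":[0,0,0]},{"gripper":40,"delta_pos":[2,0,0],"dr":[0,0,0]},{"gripper":40,"delta_pos":[1.5,0,0],"dr":[0,0,0]},{"gripper":40,"delta_pos":[1,0,0],"dr":[0,0,0]},{"gripper":40,"delta_pos":[0.4,0,0],"dr":[0,0,0]}])

```text
t: 5.2
ee_pos: [589.6, -145.9, 35.2]
orientation: [1.193, 1.222, -1.197]
ft_force: [-0.6, 0.1, -3.9]
width: 55.7
```

Call:
apply_moves(increments=[{"gripper":40,"delta_pos":[0.1,0,0],"dr":[0,0,0]},{"gripper":40,"delta_pos":[0.1,0,0],"dr":[0,0,0]},{"gripper":40,"delta_pos":[0.1,0,0],"dr":[0,0,0]},{"gripper":40,"delta_pos":[0,0,0],"dr":[0,0,0]},{"gripper":40,"delta_pos":[0,0,0],"dr":[0,0,0]}])

```text
t: 5.62
ee_pos: [592.4, -147.0, 34.3]
orientation: [1.195, 1.218, -1.194]
ft_force: [-0.2, 0.3, -4.3]
width: 55.8
```

Call:
apply_moves(increments=[{"gripper":40,"delta_pos":[0.1,0,0],"dr":[0,0,0]},{"gripper":40,"delta_pos":[0.1,0,0],"dr":[0,0,0]},{"gripper":40,"delta_pos":[0.05,0,0],"dr":[0,0,0]},{"gripper":40,"delta_pos":[0,0,0],"dr":[0,0,0]},{"gripper":40,"delta_pos":[0,0,0],"dr":[0,0,0]}])

```text
t: 6.03
ee_pos: [592.5, -147.1, 33.5]
orientation: [1.195, 1.218, -1.194]
ft_force: [-5.4, 1.7, 15.2]
width: 55.7
```

Call:
apply_moves(increments=[{"gripper":40,"delta_pos":[-0.1,0,0],"dr":[0,0,0]},{"gripper":90,"delta_pos":[0,0,0],"dr":[0,0,0]},{"gripper":90,"delta_pos":[0,0,0],"dr":[0,0,0]},{"gripper":90,"delta_pos":[0,0,0],"dr":[0,0,0]},{"gripper":90,"delta_pos":[0,0,0],"dr":[0,0,0]}])

```text
t: 6.45
ee_pos: [592.3, -147.0, 32.2]
orientation: [1.194, 1.218, -1.194]
ft_force: [0.2, 0.5, 0.2]
width: 77.7
```

Call:
apply_moves(increments=[{"gripper":90,"delta_pos":[0,0,0],"dr":[0,0,0]},{"gripper":90,"delta_pos":[0,0,0],"dr":[0,0,0]},{"gripper":90,"delta_pos":[-2,0,0],"dr":[0,0,0]},{"gripper":90,"delta_pos":[-3,0,0],"dr":[0,0,0]},{"gripper":90,"delta_pos":[-3,0,0],"dr":[0,0,0]}])

```text
t: 6.87
ee_pos: [591.1, -146.7, 112.0]
orientation: [1.194, 1.221, -1.196]
ft_force: [0.6, 0.6, 0.0]
width: 79.4
```

Call:
apply_moves(increments=[{"gripper":0,"delta_pos":[0,0,2.5],"dr":[0,0,0]},{"gripper":0,"delta_pos":[0,0,3],"dr":[0,0,0]},{"gripper":0,"delta_pos":[0,0,2.5],"dr":[0,0,0]},{"gripper":0,"delta_pos":[0,0,0],"dr":[0,0,0]},{"gripper":0,"delta_pos":[0,0,0],"dr":[0,0,0]}])

```text
t: 7.28
ee_pos: [593.4, -228.0, 112.1]
orientation: [1.196, 1.218, -1.196]
ft_force: [-0.3, 0.5, 0.3]
width: 49.0
```

Run:
```python
from h import *
plan([594,-215,40],0.02)
grab('wrist','w3')
a=cv2.imread('pics/w3.png');cv2.imwrite('pics/w3x.png',cv2.resize(a,(800,600)))
```

```text
ee [ 593.4 -228.   112.1] F [-0.3  0.5  0.3] w 49.0 t 7.28 q6 -0.4
toolY [1.    0.018 0.   ] dr [-0.0022 -0.0001 -0.0001] shift cm [ 7.21  0.08 -1.3 ] axes y [1.   0.02 0.  ] z [ 0.02 -1.    0.  ]
```

View pics/w3x.png

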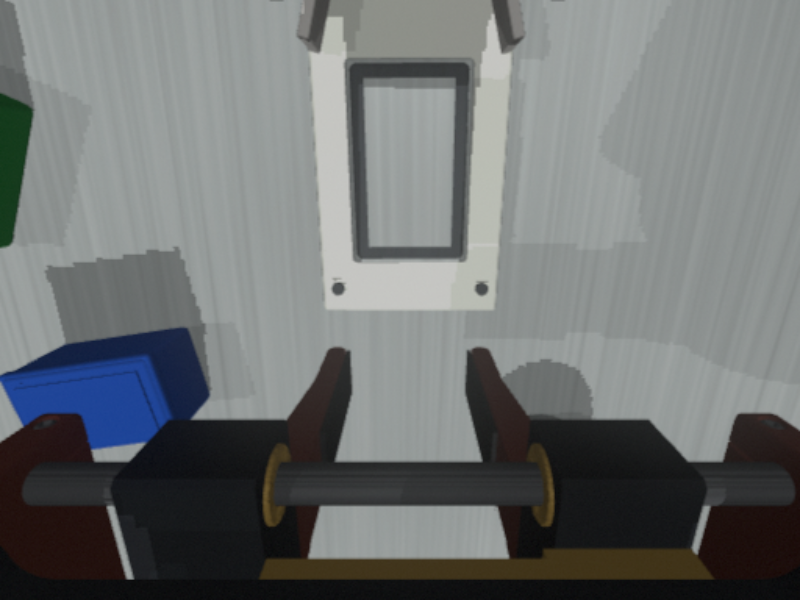

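Run:
```python
from h import *
d=load('w3')
def P(u,v,z): return pt(d,u*.64,v*.64,z).round(1)
for n,u,v,z in [('bed n',327,309,12),('bed f',495,309,12),('bed n up',312,55,12),('bed f up',509,75,12),('tin bn',353,261,62),('tin bf',467,258,62),('tin fn',346,60,62),('tin ff',474,60,62),('tip n',307,48,40),('tip f',513,47,40)]: print(n,P(u,v,z))
```

```text
bed n [ 542.6 -232.8   12. ]
bed f [ 650.3 -230.9   12. ]
bed n up [540.4 -88.7  12. ]
bed f up [646.9 -96.4  12. ]
tin bn [ 566.4 -189.8   62. ]
tin bf [ 622.9 -187.3   62. ]
tin fn [ 565.3 -101.1   62. ]
tin ff [ 620.6 -100.1   62. ]
tip n [543.9 -91.8  40. ]
tip f [641.8 -89.6  40. ]
```

Call:
apply_moves(increments=[{"gripper":0,"delta_pos":[0,0.2,0],"dr":[0,0,0]},{"gripper":0,"delta_pos":[2.5,0,0],"dr":[0,0,0]},{"gripper":0,"delta_pos":[2.5,0,0],"dr":[0,0,0]},{"gripper":0,"delta_pos":[2.2,0,0],"dr":[0,0,0]},{"gripper":0,"delta_pos":[1,0,0],"dr":[0,0,0]}])

```text
t: 7.75
ee_pos: [594.2, -225.0, 27.4]
orientation: [1.193, 1.223, -1.195]
ft_force: [0.4, 0.1, 0.4]
width: 11.6
```

Call:
apply_moves(increments=[{"gripper":0,"delta_pos":[0,0,0],"dr":[0,0,0]},{"gripper":0,"delta_pos":[0,0,-1],"dr":[0,0,0]},{"gripper":0,"delta_pos":[0,0,-0.8],"dr":[0,0,0]},{"gripper":0,"delta_pos":[0,0,-0.3],"dr":[0,0,0]},{"gripper":0,"delta_pos":[0,0,-0.3],"dr":[0,0,0]}])

```text
t: 8.17
ee_pos: [595.9, -202.1, 31.5]
orientation: [1.194, 1.217, -1.193]
ft_force: [0.2, -0.2, -0.6]
width: 0.7
```

Call:
apply_moves(increments=[{"gripper":0,"delta_pos":[0,0,-0.3],"dr":[0,0,0]},{"gripper":0,"delta_pos":[0,0,-0.3],"dr":[0,0,0]},{"gripper":0,"delta_pos":[0,0,-0.3],"dr":[0,0,0]},{"gripper":0,"delta_pos":[0,0,-0.3],"dr":[0,0,0]},{"gripper":0,"delta_pos":[0,0,-0.3],"dr":[0,0,0]}])

```text
t: 8.58
ee_pos: [596.1, -189.0, 31.4]
orientation: [1.195, 1.215, -1.193]
ft_force: [-0.0, -6.4, 5.0]
width: 0.4
```

Run:
```python
from h import *
plan([592.5,-28,30],0.02)
```

```text
ee [ 596.1 -189.    31.4] F [-0.  -6.4  5. ] w 0.4 t 8.58 q6 -0.34
toolY [1.    0.02  0.003] dr [-0.0001  0.0019 -0.0028] shift cm [  0.14  -0.03 -16.11] axes y [1.   0.02 0.  ] z [ 0.02 -1.    0.  ]
```

Call:
apply_moves(increments=[{"gripper":0,"delta_pos":[0,0,-0.3],"dr":[0,0,0]},{"gripper":0,"delta_pos":[0,0,-0.3],"dr":[0,0,0]},{"gripper":0,"delta_pos":[0,0,-0.3],"dr":[0,0,0]},{"gripper":0,"delta_pos":[0,0,-0.3],"dr":[0,0,0]},{"gripper":0,"delta_pos":[0,0,-0.3],"dr":[0,0,0]}])

```text
t: 9.0
ee_pos: [595.8, -174.1, 31.4]
orientation: [1.195, 1.215, -1.193]
ft_force: [0.8, -5.7, 3.9]
width: 0.2
```

Call:
apply_moves(increments=[{"gripper":0,"delta_pos":[0,0,-0.3],"dr":[0,0,0]},{"gripper":0,"delta_pos":[0,0,-0.3],"dr":[0,0,0]},{"gripper":0,"delta_pos":[0,0,-0.3],"dr":[0,0,0]},{"gripper":0,"delta_pos":[0,0,-0.3],"dr":[0,0,0]},{"gripper":0,"delta_pos":[0,0,-0.3],"dr":[0,0,0]}])

```text
t: 9.42
ee_pos: [595.5, -159.1, 31.4]
orientation: [1.195, 1.215, -1.193]
ft_force: [0.9, -6.4, 5.1]
width: 0.5
```

Call:
apply_moves(increments=[{"gripper":0,"delta_pos":[0,0,-0.2],"dr":[0,0,0]},{"gripper":0,"delta_pos":[0,0,-0.2],"dr":[0,0,0]},{"gripper":0,"delta_pos":[0,0,-0.2],"dr":[0,0,0]},{"gripper":0,"delta_pos":[0,0,-0.2],"dr":[0,0,0]},{"gripper":0,"delta_pos":[0,0,-0.2],"dr":[0,0,0]}])

```text
t: 9.83
ee_pos: [595.3, -149.1, 31.4]
orientation: [1.195, 1.215, -1.193]
ft_force: [-0.4, -6.0, 4.0]
width: 0.7
```

Run:
```python
from h import *
plan([592.5,-28,30],0.02)
grab('wrist','w4')
a=cv2.imread('pics/w4.png');cv2.imwrite('pics/w4x.png',cv2.resize(a,(800,600)))
```

```text
ee [ 595.3 -149.1   31.4] F [-0.4 -6.   4. ] w 0.7 t 9.83 q6 -0.28
toolY [1.    0.02  0.003] dr [-0.0003  0.0017 -0.0029] shift cm [  0.14  -0.04 -12.11] axes y [1.   0.02 0.  ] z [ 0.02 -1.    0.  ]
```

View pics/w4x.png

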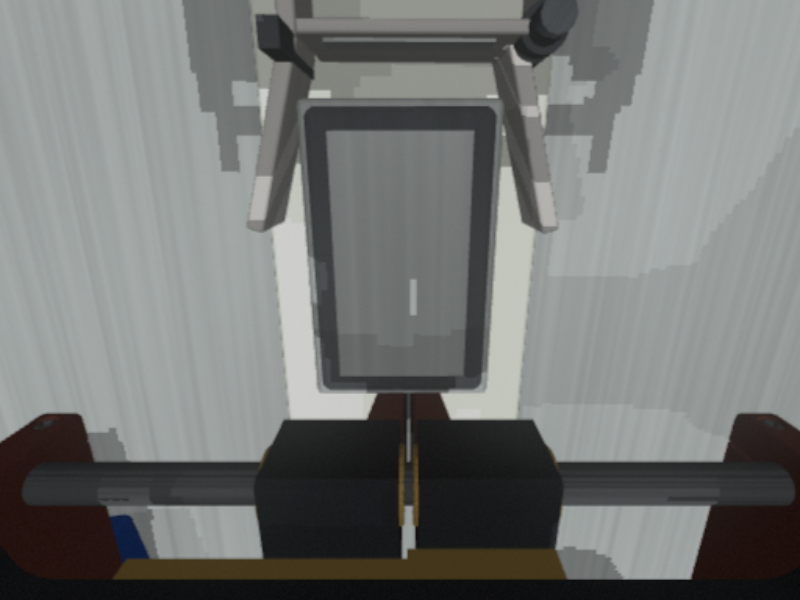

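The wrist view shows the tin straight in the mouth: its front lid edge runs from (302,100) to (500,100), and the gate leaf is at row ~40. I'll keep pushing slowly.

Call:
apply_moves(increments=[{"gripper":0,"delta_pos":[0,0,-0.2],"dr":[0,0,0]},{"gripper":0,"delta_pos":[0,0,-0.2],"dr":[0,0,0]},{"gripper":0,"delta_pos":[0,0,-0.2],"dr":[0,0,0]},{"gripper":0,"delta_pos":[0,0,-0.2],"dr":[0,0,0]},{"gripper":0,"delta_pos":[0,0,-0.2],"dr":[0,0,0]}])

```text
t: 10.3
ee_pos: [595.1, -139.1, 31.4]
orientation: [1.195, 1.215, -1.193]
ft_force: [-0.4, -5.1, 3.7]
width: 0.5
```

Call:
apply_moves(increments=[{"gripper":0,"delta_pos":[0,0,-0.2],"dr":[0,0,0]},{"gripper":0,"delta_pos":[0,0,-0.2],"dr":[0,0,0]},{"gripper":0,"delta_pos":[0,0,-0.2],"dr":[0,0,0]},{"gripper":0,"delta_pos":[0,0,-0.2],"dr":[0,0,0]},{"gripper":0,"delta_pos":[0,0,-0.2],"dr":[0,0,0]}])

```text
t: 10.72
ee_pos: [594.8, -129.4, 31.4]
orientation: [1.194, 1.215, -1.193]
ft_force: [-1.1, -9.9, 5.4]
width: 0.6
```

Call:
apply_moves(increments=[{"gripper":0,"delta_pos":[0,0,-0.2],"dr":[0,0,0]},{"gripper":0,"delta_pos":[0,0,-0.2],"dr":[0,0,0]},{"gripper":0,"delta_pos":[0,0,-0.2],"dr":[0,0,0]},{"gripper":0,"delta_pos":[0,0,-0.2],"dr":[0,0,0]},{"gripper":0,"delta_pos":[0,0,-0.2],"dr":[0,0,0]}])

```text
t: 11.13
ee_pos: [594.6, -120.1, 31.4]
orientation: [1.194, 1.214, -1.194]
ft_force: [-0.3, -12.7, 5.0]
width: 0.5
```

Call:
apply_moves(increments=[{"gripper":0,"delta_pos":[0,0,-0.2],"dr":[0,0,0]},{"gripper":0,"delta_pos":[0,0,-0.2],"dr":[0,0,0]},{"gripper":0,"delta_pos":[0,0,-0.2],"dr":[0,0,0]},{"gripper":0,"delta_pos":[0,0,-0.2],"dr":[0,0,0]},{"gripper":0,"delta_pos":[0,0,-0.2],"dr":[0,0,0]}])

```text
t: 11.55
ee_pos: [594.2, -109.8, 31.3]
orientation: [1.194, 1.215, -1.194]
ft_force: [-1.3, -10.9, 6.5]
width: 0.7
```

Call:
apply_moves(increments=[{"gripper":0,"delta_pos":[0,0,-0.2],"dr":[0,0,0]},{"gripper":0,"delta_pos":[0,0,-0.2],"dr":[0,0,0]},{"gripper":0,"delta_pos":[0,0,-0.2],"dr":[0,0,0]},{"gripper":0,"delta_pos":[0,0,-0.2],"dr":[0,0,0]},{"gripper":0,"delta_pos":[0,0,-0.2],"dr":[0,0,0]}])

```text
t: 11.97
ee_pos: [593.9, -99.5, 31.3]
orientation: [1.194, 1.216, -1.194]
ft_force: [-0.5, -8.8, 5.0]
width: 0.5
```

Call:
apply_moves(increments=[{"gripper":0,"delta_pos":[0,0,-0.2],"dr":[0,0,0]},{"gripper":0,"delta_pos":[0,0,-0.2],"dr":[0,0,0]},{"gripper":0,"delta_pos":[0,0,-0.2],"dr":[0,0,0]},{"gripper":0,"delta_pos":[0,0,-0.2],"dr":[0,0,0]},{"gripper":0,"delta_pos":[0,0,-0.2],"dr":[0,0,0]}])

```text
t: 12.38
ee_pos: [593.8, -89.4, 31.3]
orientation: [1.194, 1.216, -1.194]
ft_force: [-0.6, -9.0, 6.2]
width: 0.9
```

Call:
apply_moves(increments=[{"gripper":0,"delta_pos":[0,0,-0.2],"dr":[0,0,0]},{"gripper":0,"delta_pos":[0,0,-0.2],"dr":[0,0,0]},{"gripper":0,"delta_pos":[0,0,-0.2],"dr":[0,0,0]},{"gripper":0,"delta_pos":[0,0,-0.2],"dr":[0,0,0]},{"gripper":0,"delta_pos":[0,0,-0.2],"dr":[0,0,0]}])

```text
t: 12.8
ee_pos: [593.6, -79.4, 31.3]
orientation: [1.194, 1.216, -1.194]
ft_force: [0.2, -7.9, 6.4]
width: 0.4
```

Run:
```python
from h import *
plan([592.5,-28,30],0.02)
grab('wrist','w5')
a=cv2.imread('pics/w5.png');cv2.imwrite('pics/w5x.png',cv2.resize(a,(800,600)))
```

```text
ee [593.6 -79.4  31.3] F [ 0.2 -7.9  6.4] w 0.4 t 12.8 q6 -0.17
toolY [1.    0.02  0.002] dr [ 0.0001  0.0018 -0.0022] shift cm [ 0.13 -0.01 -5.14] axes y [1.   0.02 0.  ] z [ 0.02 -1.    0.  ]
```

View pics/w5x.png

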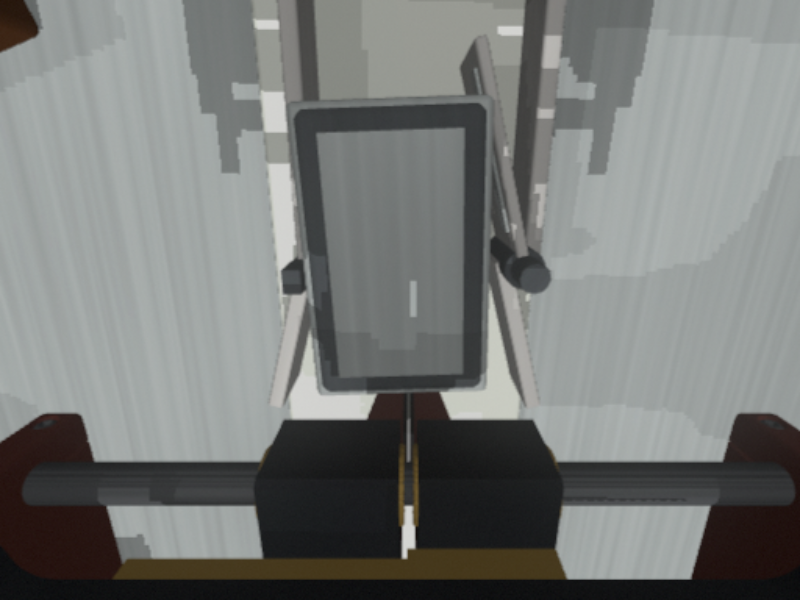

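The gate is open along the tin's right side and the tin is following the near rail with a slight yaw. The push force is about 8 N, so I'll continue.

Call:
apply_moves(increments=[{"gripper":0,"delta_pos":[0,0,-0.2],"dr":[0,0,0]},{"gripper":0,"delta_pos":[0,0,-0.2],"dr":[0,0,0]},{"gripper":0,"delta_pos":[0,0,-0.2],"dr":[0,0,0]},{"gripper":0,"delta_pos":[0,0,-0.2],"dr":[0,0,0]},{"gripper":0,"delta_pos":[0,0,-0.2],"dr":[0,0,0]}])

```text
t: 13.27
ee_pos: [593.4, -69.3, 31.3]
orientation: [1.194, 1.216, -1.194]
ft_force: [-0.8, -8.3, 5.2]
width: 0.5
```

Call:
apply_moves(increments=[{"gripper":0,"delta_pos":[0,0,-0.2],"dr":[0,0,0]},{"gripper":0,"delta_pos":[0,0,-0.2],"dr":[0,0,0]},{"gripper":0,"delta_pos":[0,0,-0.2],"dr":[0,0,0]},{"gripper":0,"delta_pos":[0,0,-0.2],"dr":[0,0,0]},{"gripper":0,"delta_pos":[0,0,-0.2],"dr":[0,0,0]}])

```text
t: 13.68
ee_pos: [593.2, -59.2, 31.3]
orientation: [1.194, 1.216, -1.194]
ft_force: [0.3, -8.3, 6.2]
width: 0.7
```

Call:
apply_moves(increments=[{"gripper":0,"delta_pos":[0,0,-0.2],"dr":[0,0,0]},{"gripper":0,"delta_pos":[0,0,-0.2],"dr":[0,0,0]},{"gripper":0,"delta_pos":[0,0,-0.2],"dr":[0,0,0]},{"gripper":0,"delta_pos":[0,0,-0.2],"dr":[0,0,0]},{"gripper":0,"delta_pos":[0,0,-0.2],"dr":[0,0,0]}])

```text
t: 14.1
ee_pos: [593.0, -49.2, 31.3]
orientation: [1.194, 1.216, -1.194]
ft_force: [-1.0, -7.3, 6.3]
width: 0.3
```

Call:
apply_moves(increments=[{"gripper":0,"delta_pos":[0,0,-0.2],"dr":[0,0,0]},{"gripper":0,"delta_pos":[0,0,-0.2],"dr":[0,0,0]},{"gripper":0,"delta_pos":[0,0,-0.2],"dr":[0,0,0]},{"gripper":0,"delta_pos":[0,0,-0.2],"dr":[0,0,0]},{"gripper":0,"delta_pos":[0,0,-0.2],"dr":[0,0,0]}])

```text
t: 14.52
ee_pos: [592.7, -39.2, 31.3]
orientation: [1.194, 1.216, -1.194]
ft_force: [-0.8, -9.0, 7.0]
width: 0.4
```

Call:
apply_moves(increments=[{"gripper":0,"delta_pos":[0,0,-0.2],"dr":[0,0,0]},{"gripper":0,"delta_pos":[0,0,-0.2],"dr":[0,0,0]},{"gripper":0,"delta_pos":[0,0,-0.2],"dr":[0,0,0]},{"gripper":0,"delta_pos":[0,0,-0.2],"dr":[0,0,0]},{"gripper":0,"delta_pos":[0,0,-0.2],"dr":[0,0,0]}])

```text
t: 14.93
ee_pos: [592.4, -29.2, 31.3]
orientation: [1.194, 1.216, -1.194]
ft_force: [-0.2, -8.9, 6.1]
width: 0.3
```

Call:
apply_moves(increments=[{"gripper":0,"delta_pos":[0,0,-0.2],"dr":[0,0,0]},{"gripper":0,"delta_pos":[0,0,-0.2],"dr":[0,0,0]},{"gripper":0,"delta_pos":[0,0,-0.2],"dr":[0,0,0]},{"gripper":0,"delta_pos":[0,0,-0.2],"dr":[0,0,0]},{"gripper":0,"delta_pos":[0,0,-0.2],"dr":[0,0,0]}])

```text
t: 15.35
ee_pos: [592.1, -19.2, 31.3]
orientation: [1.194, 1.216, -1.194]
ft_force: [-1.1, -9.2, 6.7]
width: 0.6
```

Call:
apply_moves(increments=[{"gripper":0,"delta_pos":[0,0,-0.2],"dr":[0,0,0]},{"gripper":0,"delta_pos":[0,0,-0.2],"dr":[0,0,0]},{"gripper":0,"delta_pos":[0,0,-0.2],"dr":[0,0,0]},{"gripper":0,"delta_pos":[0,0,-0.2],"dr":[0,0,0]},{"gripper":0,"delta_pos":[0,0,-0.2],"dr":[0,0,0]}])

```text
t: 15.77
ee_pos: [591.7, -9.1, 31.2]
orientation: [1.194, 1.217, -1.194]
ft_force: [-0.9, -8.8, 7.6]
width: 0.5
```

Call:
apply_moves(increments=[{"gripper":0,"delta_pos":[0,0,-0.2],"dr":[0,0,0]},{"gripper":0,"delta_pos":[0,0,-0.2],"dr":[0,0,0]},{"gripper":0,"delta_pos":[0,0,-0.2],"dr":[0,0,0]},{"gripper":0,"delta_pos":[0,0,-0.2],"dr":[0,0,0]},{"gripper":0,"delta_pos":[0,0,-0.2],"dr":[0,0,0]}])

```text
t: 16.18
ee_pos: [591.5, 0.9, 31.1]
orientation: [1.194, 1.217, -1.194]
ft_force: [-2.2, -8.6, 8.1]
width: 0.5
```

Call:
apply_moves(increments=[{"gripper":0,"delta_pos":[0,0,-0.2],"dr":[0,0,0]},{"gripper":0,"delta_pos":[0,0,-0.2],"dr":[0,0,0]},{"gripper":0,"delta_pos":[0,0,-0.2],"dr":[0,0,0]},{"gripper":0,"delta_pos":[0,0,-0.2],"dr":[0,0,0]},{"gripper":0,"delta_pos":[0,0,-0.2],"dr":[0,0,0]}])

```text
t: 16.6
ee_pos: [591.3, 10.9, 31.1]
orientation: [1.194, 1.217, -1.194]
ft_force: [-1.8, -8.9, 7.4]
width: 0.6
```

Call:
apply_moves(increments=[{"gripper":0,"delta_pos":[0,0,-0.2],"dr":[0,0,0]},{"gripper":0,"delta_pos":[0,0,-0.2],"dr":[0,0,0]},{"gripper":0,"delta_pos":[0,0,-0.2],"dr":[0,0,0]},{"gripper":0,"delta_pos":[0,0,-0.2],"dr":[0,0,0]},{"gripper":0,"delta_pos":[0,0,-0.2],"dr":[0,0,0]}])

```text
t: 17.02
ee_pos: [591.1, 20.9, 31.2]
orientation: [1.194, 1.217, -1.194]
ft_force: [-1.1, -7.7, 6.5]
width: 0.2
```

Run:
```python
from h import *
plan([592.5,60,30],0.02)
grab('wrist','w6')
a=cv2.imread('pics/w6.png');cv2.imwrite('pics/w6x.png',cv2.resize(a,(800,600)))
```

```text
ee [591.1  20.9  31.2] F [-1.1 -7.7  6.5] w 0.2 t 17.02 q6 -0.0
toolY [1.    0.02  0.001] dr [-0.0001  0.0012 -0.0011] shift cm [ 0.12  0.22 -3.9 ] axes y [1.   0.02 0.  ] z [ 0.02 -1.    0.  ]
```

View pics/w6x.png

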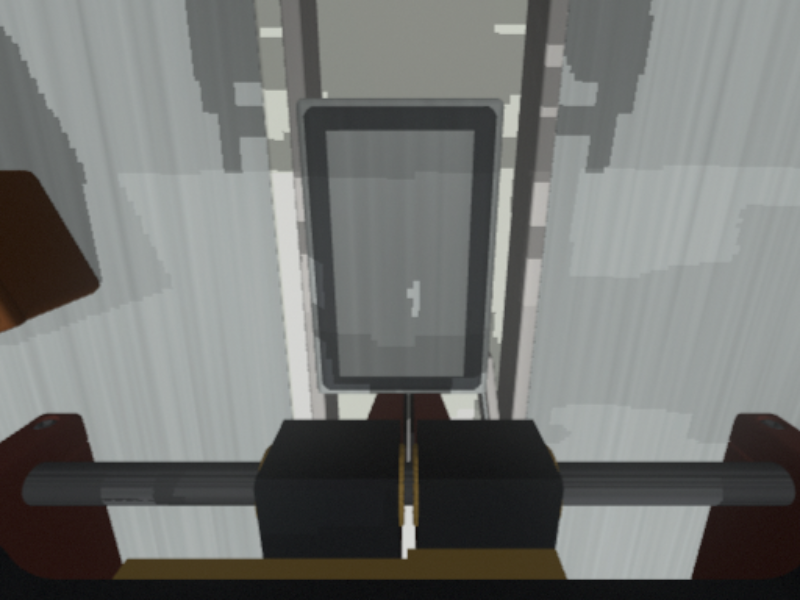

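The tin is straight between the rails and clear of the gate hinge line. I'll slow down and feel for the shoe, which I expect at TCP y of about 35 to 80, most likely near 59.

Call:
apply_moves(increments=[{"gripper":0,"delta_pos":[0,0,-0.2],"dr":[0,0,0]},{"gripper":0,"delta_pos":[0,0,-0.2],"dr":[0,0,0]},{"gripper":0,"delta_pos":[0,0,-0.2],"dr":[0,0,0]},{"gripper":0,"delta_pos":[0,0,-0.2],"dr":[0,0,0]},{"gripper":0,"delta_pos":[0,0,-0.2],"dr":[0,0,0]}])

```text
t: 17.48
ee_pos: [591.0, 31.1, 31.1]
orientation: [1.195, 1.217, -1.194]
ft_force: [-0.7, -6.9, 4.7]
width: 0.3
```

Call:
apply_moves(increments=[{"gripper":0,"delta_pos":[0,0,-0.1],"dr":[0,0,0]},{"gripper":0,"delta_pos":[0,0,-0.1],"dr":[0,0,0]},{"gripper":0,"delta_pos":[0,0,-0.1],"dr":[0,0,0]},{"gripper":0,"delta_pos":[0,0,-0.1],"dr":[0,0,0]},{"gripper":0,"delta_pos":[0,0,-0.1],"dr":[0,0,0]}])

```text
t: 17.9
ee_pos: [590.7, 36.0, 31.0]
orientation: [1.194, 1.217, -1.194]
ft_force: [-1.3, -7.6, 6.5]
width: 0.6
```

Call:
apply_moves(increments=[{"gripper":0,"delta_pos":[0,0,-0.1],"dr":[0,0,0]},{"gripper":0,"delta_pos":[0,0,-0.1],"dr":[0,0,0]},{"gripper":0,"delta_pos":[0,0,-0.1],"dr":[0,0,0]},{"gripper":0,"delta_pos":[0,0,-0.1],"dr":[0,0,0]},{"gripper":0,"delta_pos":[0,0,-0.1],"dr":[0,0,0]}])

```text
t: 18.32
ee_pos: [590.6, 41.0, 31.1]
orientation: [1.194, 1.217, -1.195]
ft_force: [-0.6, -7.3, 5.8]
width: 0.4
```

Call:
apply_moves(increments=[{"gripper":0,"delta_pos":[0,0,-0.1],"dr":[0,0,0]},{"gripper":0,"delta_pos":[0,0,-0.1],"dr":[0,0,0]},{"gripper":0,"delta_pos":[0,0,-0.1],"dr":[0,0,0]},{"gripper":0,"delta_pos":[0,0,-0.1],"dr":[0,0,0]},{"gripper":0,"delta_pos":[0,0,-0.1],"dr":[0,0,0]}])

```text
t: 18.73
ee_pos: [590.5, 46.0, 31.0]
orientation: [1.194, 1.217, -1.195]
ft_force: [-0.5, -7.4, 6.3]
width: 0.1
```

Call:
apply_moves(increments=[{"gripper":0,"delta_pos":[0,0,-0.08],"dr":[0,0,0]},{"gripper":0,"delta_pos":[0,0,-0.08],"dr":[0,0,0]},{"gripper":0,"delta_pos":[0,0,-0.08],"dr":[0,0,0]},{"gripper":0,"delta_pos":[0,0,-0.08],"dr":[0,0,0]},{"gripper":0,"delta_pos":[0,0,-0.08],"dr":[0,0,0]}])

```text
t: 19.15
ee_pos: [590.6, 50.2, 31.0]
orientation: [1.194, 1.217, -1.194]
ft_force: [-0.6, -6.3, 5.0]
width: 0.6
```

Call:
apply_moves(increments=[{"gripper":0,"delta_pos":[0,0,-0.06],"dr":[0,0,0]},{"gripper":0,"delta_pos":[0,0,-0.06],"dr":[0,0,0]},{"gripper":0,"delta_pos":[0,0,-0.06],"dr":[0,0,0]},{"gripper":0,"delta_pos":[0,0,-0.06],"dr":[0,0,0]},{"gripper":0,"delta_pos":[0,0,-0.06],"dr":[0,0,0]}])

```text
t: 19.57
ee_pos: [590.6, 53.2, 31.0]
orientation: [1.195, 1.217, -1.194]
ft_force: [-0.1, -6.2, 4.6]
width: 0.4
```

Call:
apply_moves(increments=[{"gripper":0,"delta_pos":[0,0,-0.05],"dr":[0,0,0]},{"gripper":0,"delta_pos":[0,0,-0.05],"dr":[0,0,0]},{"gripper":0,"delta_pos":[0,0,-0.05],"dr":[0,0,0]},{"gripper":0,"delta_pos":[0,0,-0.05],"dr":[0,0,0]},{"gripper":0,"delta_pos":[0,0,-0.05],"dr":[0,0,0]}])

```text
t: 19.98
ee_pos: [590.6, 55.7, 31.1]
orientation: [1.195, 1.217, -1.194]
ft_force: [-0.2, -5.8, 6.0]
width: 0.5
```

Call:
apply_moves(increments=[{"gripper":0,"delta_pos":[0,0,-0.05],"dr":[0,0,0]},{"gripper":0,"delta_pos":[0,0,-0.05],"dr":[0,0,0]},{"gripper":0,"delta_pos":[0,0,-0.05],"dr":[0,0,0]},{"gripper":0,"delta_pos":[0,0,-0.05],"dr":[0,0,0]},{"gripper":0,"delta_pos":[0,0,-0.05],"dr":[0,0,0]}])

```text
t: 20.4
ee_pos: [590.6, 58.2, 31.0]
orientation: [1.195, 1.217, -1.194]
ft_force: [-0.2, -5.8, 4.8]
width: 0.3
```

Call:
apply_moves(increments=[{"gripper":0,"delta_pos":[0,0,-0.05],"dr":[0,0,0]},{"gripper":0,"delta_pos":[0,0,-0.05],"dr":[0,0,0]},{"gripper":0,"delta_pos":[0,0,-0.05],"dr":[0,0,0]},{"gripper":0,"delta_pos":[0,0,-0.05],"dr":[0,0,0]},{"gripper":0,"delta_pos":[0,0,-0.05],"dr":[0,0,0]}])

```text
t: 20.82
ee_pos: [590.5, 60.5, 31.0]
orientation: [1.194, 1.217, -1.194]
ft_force: [-0.1, -11.7, 6.3]
width: 0.4
```

The force has risen from 5.8 to 11.7 N, so the shoe contact came somewhere between 58 and 60 mm.

Call:
apply_moves(increments=[{"gripper":0,"delta_pos":[0,0,-0.04],"dr":[0,0,0]},{"gripper":0,"delta_pos":[0,0,-0.04],"dr":[0,0,0]},{"gripper":0,"delta_pos":[0,0,-0.04],"dr":[0,0,0]},{"gripper":0,"delta_pos":[0,0,-0.04],"dr":[0,0,0]},{"gripper":0,"delta_pos":[0,0,-0.04],"dr":[0,0,0]}])

```text
t: 21.23
ee_pos: [590.2, 61.4, 31.0]
orientation: [1.193, 1.217, -1.195]
ft_force: [-0.3, -14.6, 5.9]
width: 0.6
```

Call:
apply_moves(increments=[{"gripper":0,"delta_pos":[0,0,-0.03],"dr":[0,0,0]},{"gripper":0,"delta_pos":[0,0,0],"dr":[0,0,0]},{"gripper":0,"delta_pos":[0,0,0],"dr":[0,0,0]},{"gripper":0,"delta_pos":[0,0,0],"dr":[0,0,0]},{"gripper":0,"delta_pos":[0,0,0],"dr":[0,0,0]}])

```text
t: 21.65
ee_pos: [590.2, 61.8, 31.0]
orientation: [1.193, 1.217, -1.195]
ft_force: [-0.5, -13.6, 7.4]
width: 0.3
```

Call:
apply_moves(increments=[{"gripper":0,"delta_pos":[0,0,-0.03],"dr":[0,0,0]},{"gripper":0,"delta_pos":[0,0,-0.02],"dr":[0,0,0]},{"gripper":0,"delta_pos":[0,0,-0.02],"dr":[0,0,0]},{"gripper":0,"delta_pos":[0,0,-0.02],"dr":[0,0,0]},{"gripper":0,"delta_pos":[0,0,-0.02],"dr":[0,0,0]}])

```text
t: 22.07
ee_pos: [590.1, 62.7, 31.0]
orientation: [1.193, 1.216, -1.195]
ft_force: [-0.3, -13.7, 7.5]
width: 0.3
```

Call:
apply_moves(increments=[{"gripper":0,"delta_pos":[0,0,-0.01],"dr":[0,0,0]},{"gripper":0,"delta_pos":[0,0,-0.01],"dr":[0,0,0]},{"gripper":0,"delta_pos":[0,0,-0.01],"dr":[0,0,0]},{"gripper":0,"delta_pos":[0,0,-0.01],"dr":[0,0,0]},{"gripper":0,"delta_pos":[0,0,-0.01],"dr":[0,0,0]}])

```text
t: 22.48
ee_pos: [590.2, 63.2, 31.1]
orientation: [1.193, 1.216, -1.195]
ft_force: [-0.3, -14.7, 6.6]
width: 0.4
```

Call:
apply_moves(increments=[{"gripper":0,"delta_pos":[0,0,-0.02],"dr":[0,0,0]},{"gripper":0,"delta_pos":[0,0,-0.02],"dr":[0,0,0]},{"gripper":0,"delta_pos":[0,0,-0.02],"dr":[0,0,0]},{"gripper":0,"delta_pos":[0,0,-0.02],"dr":[0,0,0]},{"gripper":0,"delta_pos":[0,0,-0.02],"dr":[0,0,0]}])

```text
t: 22.9
ee_pos: [590.1, 64.3, 31.0]
orientation: [1.193, 1.216, -1.195]
ft_force: [-1.0, -14.0, 7.1]
width: 0.4
```

Call:
apply_moves(increments=[{"gripper":0,"delta_pos":[0,0,-0.02],"dr":[0,0,0]},{"gripper":0,"delta_pos":[0,0,-0.02],"dr":[0,0,0]},{"gripper":0,"delta_pos":[0,0,-0.01],"dr":[0,0,0]},{"gripper":0,"delta_pos":[0,0,0],"dr":[0,0,0]},{"gripper":0,"delta_pos":[0,0,0],"dr":[0,0,0]}])

```text
t: 23.32
ee_pos: [590.1, 64.8, 31.1]
orientation: [1.193, 1.216, -1.195]
ft_force: [-0.7, -14.3, 7.0]
width: 0.4
```

Call:
apply_moves(increments=[{"gripper":0,"delta_pos":[0,0,0.2],"dr":[0,0,0]},{"gripper":0,"delta_pos":[0,0,0.2],"dr":[0,0,0]},{"gripper":0,"delta_pos":[0,0,0.2],"dr":[0,0,0]},{"gripper":0,"delta_pos":[-1,0,0],"dr":[0,0,0]},{"gripper":0,"delta_pos":[-2.5,0,0],"dr":[0,0,0]}])

```text
t: 23.73
ee_pos: [587.4, 60.9, 63.2]
orientation: [1.191, 1.223, -1.199]
ft_force: [-0.1, -0.5, -0.8]
width: 0.2
```

Call:
apply_moves(increments=[{"gripper":0,"delta_pos":[-3,0,0],"dr":[0,0,0]},{"gripper":0,"delta_pos":[-3,0,0],"dr":[0,0,0]},{"gripper":0,"delta_pos":[-3,0,0],"dr":[0,0,0]},{"gripper":0,"delta_pos":[-2,0,0],"dr":[0,0,0]},{"gripper":0,"delta_pos":[0,0,0],"dr":[0,0,0]}])

```text
t: 24.15
ee_pos: [592.6, 61.5, 180.6]
orientation: [1.199, 1.213, -1.188]
ft_force: [0.3, 0.4, -0.4]
width: 0.5
```

Run:
```python
from h import *
plan([592.5,60,30],0.02)
grab('wrist','w7')
a=cv2.imread('pics/w7.png');cv2.imwrite('pics/w7x.png',cv2.resize(a,(800,600)))
```

```text
ee [592.6  61.5 180.6] F [ 0.3  0.4 -0.4] w 0.5 t 24.15 q6 0.06
toolY [1.    0.02  0.008] dr [ 0.0003 -0.0008 -0.0082] shift cm [ 1.506e+01 -1.000e-02  1.500e-01] axes y [1.   0.02 0.  ] z [ 0.02 -1.    0.  ]
```

View pics/w7x.png

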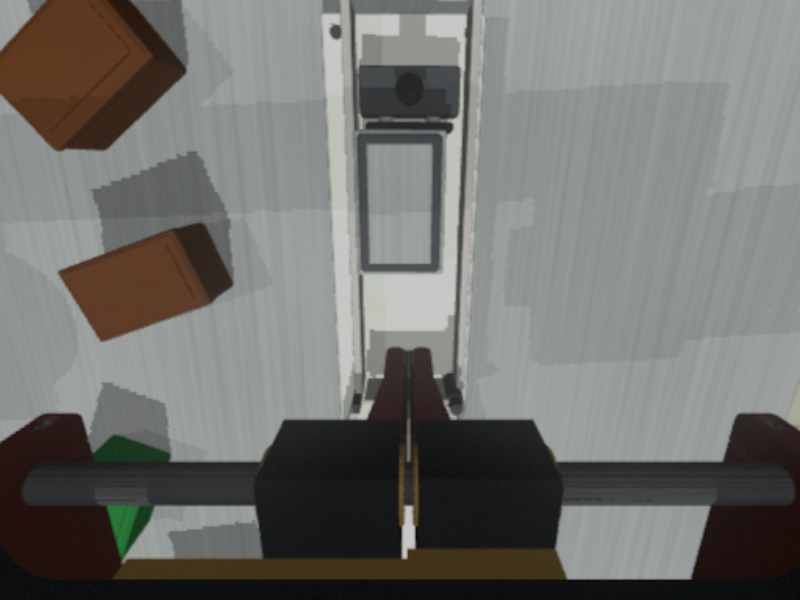

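The tin is standing against the shoe, with its lid front at row 133 and the shoe at row 127. I'll move the arm clear and compare the top views before and after.

Call:
apply_moves(increments=[{"gripper":0,"delta_pos":[0,0,3],"dr":[0,0,0]},{"gripper":0,"delta_pos":[0,-2,3],"dr":[0,0,0]},{"gripper":0,"delta_pos":[0,-2,3],"dr":[0,0,0]},{"gripper":0,"delta_pos":[0,-2,3],"dr":[0,0,0]},{"gripper":0,"delta_pos":[0,-2,3],"dr":[0,0,0]}])

```text
t: 24.62
ee_pos: [510.8, -91.3, 173.8]
orientation: [1.193, 1.221, -1.196]
ft_force: [1.3, -0.2, 0.2]
width: 0.2
```

Call:
apply_moves(increments=[{"gripper":0,"delta_pos":[0,-2,3],"dr":[0,0,0]},{"gripper":0,"delta_pos":[0,-2,3],"dr":[0,0,0]},{"gripper":0,"delta_pos":[0,-2,3],"dr":[0,0,0]},{"gripper":0,"delta_pos":[0,-2,3],"dr":[0,0,0]},{"gripper":0,"delta_pos":[0,-2,3],"dr":[0,0,0]}])

```text
t: 25.03
ee_pos: [414.0, -243.1, 174.1]
orientation: [1.194, 1.221, -1.195]
ft_force: [0.8, 0.6, 0.4]
width: 0.4
```

Call:
apply_moves(increments=[{"gripper":0,"delta_pos":[0,0,3],"dr":[0,0,0]},{"gripper":0,"delta_pos":[0,0,3],"dr":[0,0,0]},{"gripper":0,"delta_pos":[0,0,3],"dr":[0,0,0]},{"gripper":0,"delta_pos":[0,0,0],"dr":[0,0,0]},{"gripper":0,"delta_pos":[0,0,0],"dr":[0,0,0]}])

```text
t: 25.45
ee_pos: [416.9, -332.9, 173.8]
orientation: [1.197, 1.22, -1.197]
ft_force: [-0.1, 0.6, -0.2]
width: 0.3
```

Run:
```python
from h import *
d=load('w7')
P=lambda u,v,z: pt(d,u*.64,v*.64,z).round(1)
print('w7 tin front',P(358,132,62),P(444,130,62),'back',P(361,271,62),P(440,271,62),'block face',P(410,117,50),'shoe rear/front',P(410,123,48),P(452,131,48))
b=grab('top','top1'); plan([0,0,0],0)
crop('top0',165,140,335,190,4.7,'a');crop('top1',165,140,335,190,4.7,'b')
cv2.imwrite('pics/cmp.png',np.vstack([cv2.imread('pics/a.png'),cv2.imread('pics/b.png')]))
# bystanders: differences outside lane/robot
df=np.abs(load('top0')['img'].astype(int)-b['img']).max(2)
for n,(u,v) in dict(shaker=(143,187),cutter=(362,136),timer=(129,139),blue=(342,225),green=(298,249),br1=(186,230),br2=(232,226)).items(): print(n,np.percentile(df[v-15:v+16,u-15:u+16],98))
```

```text
w7 tin front [562.2 164.   62. ] [614.2 166.3  62. ] back [562.9  77.6  62. ] [615.6  78.6  62. ] block face [593.6 174.3  50. ] shoe rear/front [593.7 171.   48. ] [620.5 166.8  48. ]
ee [ 416.8 -331.8  173.9] F [-0.3  0.2  0.2] w 0.6 t 25.5 q6 -0.71
toolY [ 1.     0.019 -0.002] dr [ 0.0189 -0.0021  0.0021] shift cm [ 17.39 -41.68 -33.18] axes y [1. 0. 0.] z [ 0. -1.  0.]
shaker 8.0
cutter 9.799999999999955
timer 8.0
blue 10.0
green 28.0
br1 39.0
br2 39.799999999999955
```

View pics/cmp.png

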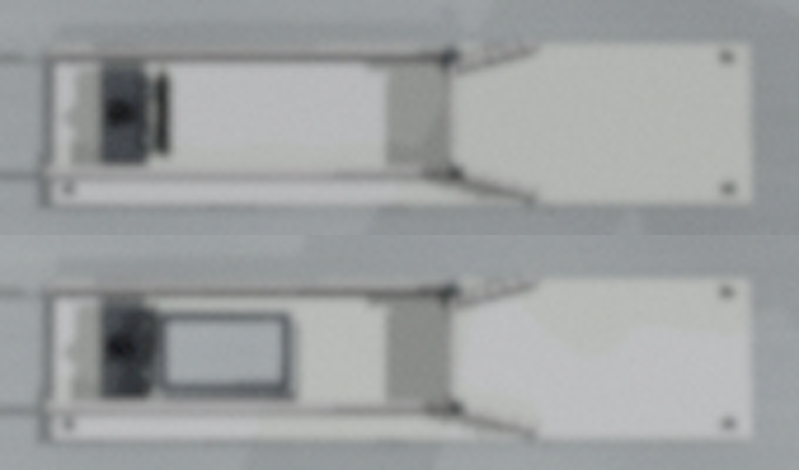

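The gate leaf is back at its shut line (x≈452 in both crops). The tin stands against the shoe, and the shoe-to-block gap has narrowed from about 6 mm to 2–3 mm. Handing in.

```bash
python3 -c "
from workcell import ctrl
print(ctrl.close_job())"
```

```text
the job is handed in; nothing more can be done
None
```

The job is handed in, with no verdict reported. I gripped the loaf tin across its width, stood it lengthwise on the loading end and released it. Then I pushed it with closed fingers through the swing gate until it pressed in the shoe, and moved the arm clear. It took about 25.5 s of the 66 s allowed.

- **Shoe:** I felt contact between 58.2 and 60.5 mm of TCP travel and pushed on to 64.8 mm at about 14 N (25 N allowed). That makes at least 4.3 mm pressed in, and the force never rose as it would at the hard end. In the wrist picture about 3 mm of gap remains between shoe and block, which roughly agrees.
- **Gate and tin:** the last top view shows the gate leaf back at its shut line, with the tin upright and straight against the shoe. The highest reading I saw while pushing through the gate was 12.7 N.
- **Bystanders:** the shaker, cutter, timer and blue box look unchanged. The green and brown boxes showed some brightness change between the two top views. I put that down to the arm's moved shadow, since the fingers never came near them. I did not look at those boxes again to confirm it.

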